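# Prove the test probe, then hold it on the marked pad of a circuit board

## Robot

A 6-joint arm with a two-finger parallel gripper is mounted at the origin on the work surface. World frame = base frame: x ahead of the robot, y to its left, z up, the work surface at z = 0. Lengths are in m, angles in degrees, forces in N, time in s.
With the tool pointing down it reaches from about 0.25 to 0.725 m from the base axis. Payload 9.7 kg.
Tool frame: the origin (TCP) lies between the finger pads; the fingertips stand 22 mm ahead of it and the grasp point (between the pads) lies 3 mm ahead of it; z points along the fingers, y is the line along which they close (so a half turn about z gives the same grasp; the last joint's range is limited). The gripper opens to 85 mm and grips with 20 to 120 N. Pads are 22 mm wide; open, the fingers measure 114 mm over their backs; the gripper's body (76 mm by 85 mm) begins 54 mm behind the grasp point. The pads swing forward as they close: fully open they stand 13 mm farther back than shut.
Start: joints at [72.25, 4.979, 10.078, 95.1, 0, 90], TCP at [0.168, 0.524, 0.217] pointing down, gripper open.
Joint ranges: [-179.16, 179.16], [-48.56, 103.87], [-65.8, 70.77], [-126.05, 130.52], [-82.76, 87.17], [-180, 180]. Speed limits (degrees/s): [127.2, 127.2, 147.25, 180, 180, 180].

## Interface

Orientations are given as [roll, pitch, yaw] about the fixed x, y, z axes, in that order (R = Rz(yaw) Ry(pitch) Rx(roll)).
In Python, from workcell import bot, viewer, finder gives the robot as it stands.
- The arm moves only by the tool move_arm, never from a script. Its arguments are lists of equal length, an entry for each row: "offset": the shift along the tool's x, y, z in cm, a list of three; "twist": the turn, a rotation vector about the tool's x, y, z in rad, a list of three; "grip": the opening, from 0 (shut) to 1 (fully open). In form: {"offset": [[x, y, z], ...], "twist": [[ax, ay, az], ...], "grip": [grip, ...]}. A call has 1 to 5 rows; each row shifts and turns the commanded pose from where the row before left it, along the tool's axes as they then stand; what a row does not reach is not made up. A row lasts 1/10 s, in which the tool goes at most 50 mm and 8.59 degrees, less where a joint would pass 70% of its speed; a pose out of reach is approached as far as the arm can. A call is refused whole if a number of a shift passes 5 or a number of a turn 0.15, either way. A call with a gripper value outside its range is refused whole. The fingers move at their own pace and stop on an object; "force" is the grip in N (left out, the last holds). Time passes only in rows, so rows that do not move let the fingers close. It gives the time, the measured TCP pose, the force, the opening and the grip force at its end, in the units of the state.
- bot.get_obs(): the state, without advancing time (a new reading comes with each control period).
- viewer.camera(name): name is "scene" or "side" or "wrist"; returns a dict with "color" (384x512x3 uint8, red, green, blue), "depth" (384x512 float32, m along the optical axis (not along the pixel's ray), 0 where there is no reading), "vfov" (degrees; the focal length in pixels is half the picture's height over the tangent of half this angle, whatever the lens; pixels are square), "cx", "cy" (the principal point, pixels), "position" and "attitude" of the camera in the world; the wrist camera has in their place "tool_from_camera" (4x4, takes a point from camera to tool coordinates, whose origin is the TCP and whose axes are the flange's). Camera axes: x right, y down, z forward; pixel columns grow to the right and rows downward; lengths in m; the calibration is good to about 2 mm. A picture is of the moment at which its call begins: read the wrist's pose just before it.
- bot.job_done(): hands the job in; it is judged then, once.
Trained networks look in a picture, given as the dict that the camera call returned (one of the last four; its "shot" number tells which), for a name from the list of things; names that differ only in an ending like _2 or _b are one class to them, and where a whole thing is asked for, a point or a joint stands for the part that bears it (a point fixed in the world has none). Each returns a list of dicts, best first, with "p" (0 to 1); they miss things now and then, are a little off and sometimes report something else, mostly with a low value. They report only what shows in the picture. A call takes as long as a camera call. They do not tell look-alikes from the thing itself.
- finder.boxes_of(picture, thing): "position" ([column, row] in pixels, amid what is visible of it).
- finder.pinpoint(picture, thing): "position" ([column, row] in pixels: a listed point, or the origin of a listed thing).
The state is a dict: "time": time; "q": joint angles; "qd": joint speeds; "joint_efforts": joint torques, N m; "ee_pos": TCP position; "tcp_rot": TCP orientation; "wrist_force": force on the tool from outside, world axes, zero at the start; "torque": the same for the moment, N m; "opening": finger opening in m; "grasp_force": force on a finger pad.
Only numpy, scipy, OpenCV 4.12 (cv2) and the standard library are available. Lean on these libraries where they do the work, as an engineer would, in place of code of your own. Each camera call takes 0.05 s, during which the arm holds its last target. There are 200 camera calls.

## Task

Lift the yellow test probe out of its stand and prove it: holding it upright, press its tip lightly on the round brass contact of the grey reference block for about a second. Then press the tip, just as lightly, on the red-ringed copper pad of the green circuit board with the probe square to the board's sloping face, and finish there: still gripping the probe, tip held on the pad, nothing put down. Press with only a few newtons (contact and board are sprung: push each in by 2 to 6 mm, not to the stop), and leave the other things on the bench where they are.

Things in the scene. Friction and masses are not known exactly. Their poses are not given: they have to be found in the camera images.
- probe: yellow pen-like test probe, about 60 g, 150 mm long. Origin at the needle's tip, z along the probe towards the handle's end: steel needle 5 mm in diameter from z = 0 to 55 mm, square plastic handle 20 x 20 mm from z = 55 to 150 mm, its flat sides facing x and y. It starts upright in the stand, needle down, tip 5 mm above the table; grip the handle from above by two flat sides
- probe_tip (a point): the rounded end of the needle (the probe's origin)
- stand: fixed black and grey block 60 x 60 mm, 85 mm high; a square pocket (23 mm, 25 mm deep) holds the lower end of the probe's handle and a hole below takes the needle, so the upper 70 mm of the handle are free; lift the probe 90 mm or more to clear it. Origin at the centre of its underside, z up. It and the reference block may swap sides
- reference: fixed grey block 70 x 70 mm, 45 mm high, with a green collar (40 mm across, 4 mm high) around a brass contact, 20 mm in diameter, that stands out to 65 mm above the table; origin at the centre of its underside, z up
- reference_top (a point): centre of the top of the brass contact. The contact is sprung and goes straight down: it yields from about 1 N and then takes about 0.6 N more for each mm, with a hard stop at 12 mm
- fixture: fixed aluminium and blue stand 150 x 170 mm that carries the sprung circuit board, which slopes 0.35 rad (20 degrees) down towards the fixture's -x side; origin at the centre of its underside, on the table, z up
- board: green circuit board in a black frame, 120 x 160 mm, 10 mm thick; origin at the centre of its underside, x (up the slope) and y along it, z square out of its face; top face at z = 10 mm. Three copper pads have rings of red, white and blue; other parts rise up to 10 mm above the face, none within 35 mm of the red-ringed pad's centre
- red_pad (a point): centre of the red-ringed copper pad (pad 14 mm, ring 22 mm in diameter) on the board's top face, at x = -5, y = 30, z = 10 mm of the board; same axes as the board. The board is sprung and moves square to its face, along its -z: it yields from about 1 N and then takes about 0.6 N more for each mm, with a hard stop at 12 mm
- spool: blue solder spool, 56 mm in diameter, 40 mm high, bystander; origin at the centre of its underside
- flux: small red bottle, 28 mm in diameter, 75 mm high, bystander; origin at the centre of its underside
- cells: black holder with four white cells, 62 x 66 x 18 mm, bystander; origin at the centre of its underside
Mind the look-alikes: they are no part of the job. There is more than one size of the probe; the job needs the smallest.

How it is judged (in metres and radians):
On the way, in this order (a step that is already met when the one before it is completed fails the run):
1. the probe is lifted clear of its stand in the fingers (z of probe_tip in the frame of stand above 0.086 m and contact force between the fingers and probe above 1 N), for 0.1 s.
2. the held probe's tip presses lightly (1 to 7.5 N) on the brass reference contact, the probe upright within 10 degrees, for half a second (distance between probe_tip and reference_top below 0.01 m and contact force between probe and reference between 1 and 7.5 N and angle between probe's own z axis and vertical below 0.175 rad and contact force between the fingers and probe above 1 N), for 0.5 s.
At the end, for the whole second after the job is handed in: the probe, gripped and still, has its tip within 8 mm of the centre of the red-ringed pad, is square to the board within 10 degrees, and presses on it with 1 to 7.5 N, through the last second (distance between probe_tip and red_pad below 0.008 m and angle between the z axis of probe and the z axis of board, either way round below 0.175 rad and contact force between probe and board between 1 and 7.5 N and contact force between the fingers and probe above 1 N and linear speed of probe below 0.02 m/s); the arm keeps its last pose, push and grip.
It fails at once if the board or the reference contact is pressed harder than 15 N (contact force between anything else and board above 15 N or contact force between probe and reference above 15 N).
It fails at once if a bystander is moved more than 20 mm (distance of any of spool, flux, cells from where it was at the start of the episode above 0.02 m).
It also fails if it takes over 48 s, if anything falls off the work surface, if the arm or the gripper's body presses on something with over 40 N, if the wrist force passes 120 N, or if a joint passes its speed limit or range.

## Working session

There is one attempt and no reset: what is moved stays moved. The work goes in short steps, Python scripts to look and compute and a tool call to move; the robot and the scene stay as the last step left them, time stands still between calls to the robot, and variables do not carry over. Pictures are saved under pics/ and viewed, at most 10 in all, crops included, and the job is handed in when it is done.

Besides the shell and the picture viewer there is one more tool, called after ">>>" as name(argument=value, ...) on one line, values as JSON. move_arm: Moves the arm, as the interface text tells. Its arguments: {"type":"object","properties":{"offset":{"type":"array","items":{"type":"array","items":{"type":"number"}}},"twist":{"type":"array","items":{"type":"array","items":{"type":"number"}}},"grip":{"type":"array","items":{"type":"number"}},"force":{"type":"number"}},"required":["offset","twist","grip"]}

```bash
mkdir -p pics; cat > h.py <<'E'
import numpy as np,cv2
from scipy.spatial.transform import Rotation as R
from workcell import bot,viewer,finder
def pose(o):
    return np.array(o["ee_pos"]),R.from_euler('xyz',o["tcp_rot"],degrees=True).as_matrix()
def shot(n):
    o=bot.get_obs(); p=viewer.camera(n)
    if n=="wrist":
        t,r=pose(o); T=np.eye(4);T[:3,:3]=r;T[:3,3]=t; p["T"]=T@np.array(p["tool_from_camera"])
    else:
        T=np.eye(4);a=p["attitude"]
        T[:3,:3]=np.array(a) if np.shape(a)==(3,3) else R.from_euler('xyz',a,degrees=True).as_matrix()
        T[:3,3]=p["position"];p["T"]=T
    p["f"]=p["color"].shape[0]/2/np.tan(np.radians(p["vfov"]/2))
    return p
def world(p,uv,z=None,d=None):
    """point on pixel ray: at height z, at depth d, or at measured depth"""
    u,v=uv; ray=np.array([(u-p["cx"])/p["f"],(v-p["cy"])/p["f"],1])
    c=p["T"][:3,3]; w=p["T"][:3,:3]@ray
    if z is not None: return c+w*(z-c[2])/w[2]
    if d is None:
        k=p["depth"][int(v)-2:int(v)+3,int(u)-2:int(u)+3]; d=np.median(k[k>0]) if (k>0).any() else np.nan
    return c+w*d
def cloud(p):
    h,w=p["depth"].shape;v,u=np.mgrid[:h,:w]
    d=p["depth"];P=np.stack([(u-p["cx"])/p["f"]*d,(v-p["cy"])/p["f"]*d,d],-1)
    return P@p["T"][:3,:3].T+p["T"][:3,3]
def save(p,n): cv2.imwrite(f"pics/{n}.png",p["color"][:,:,::-1])
E
python3 - <<'E'
from h import *
np.set_printoptions(precision=3,suppress=True)
print(bot.get_obs())
im=[]
for n in("scene","side"):
    p=shot(n);print(n,p["position"],p["attitude"],p["vfov"],p["cx"],p["cy"]);im.append(p["color"])
    for t in "probe probe_tip stand reference reference_top fixture board red_pad spool flux cells".split():
        for k in ("boxes_of","pinpoint"):
            for r in getattr(finder,k)(p,t)[:4]:
                if r["p"]>.2: print(t,k[:3],np.round(r["position"]),round(r["p"],2),world(p,r["position"]))
cv2.imwrite("pics/a.png",np.vstack(im)[:,:,::-1][:, :]); cv2.imwrite("pics/a.png",cv2.resize(np.hstack(im)[:,:,::-1],(800,300)))
save(dict(color=im[0]),"s0")
E
```

```text
{'time': 0.0, 'q': array([72.25 ,  5.008, 10.033, 95.098,  0.001, 90.001]), 'qd': array([-0.078,  0.011,  0.03 , -0.069, -0.081, -0.023]), 'joint_efforts': array([  0.   , -52.039,  46.48 ,   0.016,  -0.   ,   0.   ]), 'ee_pos': array([0.168, 0.524, 0.216]), 'tcp_rot': array([-179.927,   -0.001,  162.249]), 'wrist_force': array([-1.394,  0.032,  0.601]), 'torque': array([-0.027, -0.076,  0.031]), 'grasp_force': 0.0, 'opening': 0.08539531010548584}
scene [0.975 0.777 0.729] [-128.672   -0.944  151.246] 47.66936414913421 256.4389688745995 185.4703065045089
probe box [356. 205.] 0.89 [0.463 0.29  0.141]
probe box [330. 177.] 0.85 [0.471 0.205 0.159]
probe box [321. 215.] 0.81 [0.537 0.271 0.131]
probe pin [347. 248.] 0.75 [0.455 0.282 0.001]
probe_tip box [356. 206.] 0.63 [0.463 0.29  0.141]
probe_tip box [331. 183.] 0.63 [0.468 0.21  0.144]
probe_tip box [319. 216.] 0.58 [0.54  0.268 0.127]
probe_tip box [233. 192.] 0.27 [0.634 0.064 0.075]
probe_tip pin [348. 245.] 0.76 [0.449 0.277 0.003]
stand box [310. 242.] 0.63 [0.56  0.276 0.067]
stand pin [314. 254.] 0.57 [0.557 0.29  0.041]
re
[... 2064 characters left out ...]
 -0.065  0.07 ]
board box [278. 198.] 0.77 [ 0.599 -0.003  0.082]
board pin [279. 199.] 0.95 [ 0.601 -0.006  0.081]
board pin [260. 302.] 0.65 [ 0.475 -0.295  0.065]
board pin [333. 291.] 0.56 [ 0.654 -0.273  0.018]
red_pad box [276. 200.] 0.64 [ 0.591 -0.007  0.079]
red_pad pin [269. 191.] 0.87 [0.584 0.031 0.079]
red_pad pin [232. 170.] 0.58 [0.521 0.228 0.018]
spool box [274. 164.] 0.58 [0.656 0.225 0.02 ]
spool pin [274. 165.] 0.78 [0.655 0.229 0.012]
flux box [334. 282.] 0.52 [ 0.654 -0.27   0.045]
flux pin [333. 291.] 0.85 [ 0.655 -0.272  0.014]
flux pin [276. 221.] 0.43 [ 0.575 -0.074  0.069]
cells box [226. 137.] 0.55 [0.538 0.422 0.017]
cells pin [233. 139.] 0.43 [0.532 0.251 0.116]
```

View pics/a.png

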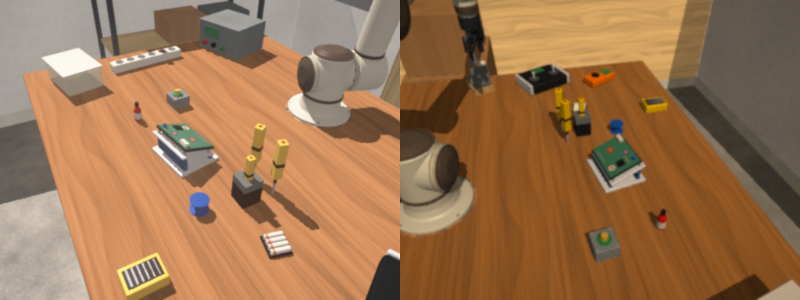

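The picture shows the smallest probe in the black stand (scene at 321,215), two taller look-alikes next to it (356,205 and 330,177), the reference block at (228,125) and the red pad near (247,182). Next I measure the handles, yaws and board plane from the depth cloud.

```bash
python3 - <<'E'
from h import *
np.set_printoptions(precision=4,suppress=True)
for n in("scene","side"):
    p=shot(n);C=cloud(p);hsv=cv2.cvtColor(p["color"],cv2.COLOR_RGB2HSV)
    H,S,V=[hsv[...,i].astype(int) for i in range(3)]; ok=p["depth"]>0
    X,Y,Z=C[...,0],C[...,1],C[...,2]
    roi=ok&(X>.4)&(X<.62)&(Y>.13)&(Y<.35)&(H>18)&(H<35)&(S>120)&(Z>.03)
    nn,l=cv2.connectedComponents(roi.astype(np.uint8))
    for i in range(1,nn):
        m=l==i
        if m.sum()<40: continue
        q=C[m];top=q[q[:,2]>np.percentile(q[:,2],97)-.006]
        print(n,"yellow",m.sum(),"zmax",np.percentile(q[:,2],98),"topmean",top.mean(0),np.ptp(top,0),"n",len(top),cv2.minAreaRect((top[:,:2]*1000).astype(np.float32)))
    # stand top: dark at z~.085
    m=ok&(X>.46)&(X<.6)&(Y>.18)&(Y<.34)&(abs(Z-.083)<.006)&(S<110)
    print("stand",m.sum(),cv2.minAreaRect((C[m][:,:2]*1000).astype(np.float32)))
    # board green
    m=ok&(X>.5)&(X<.72)&(Y>-.12)&(Y<.14)&(H>60)&(H<95)&(S>60)&(Z>.03)
    q=C[m]; c=np.median(q,0)
    for _ in range(4):
        u,s,vt=np.linalg.svd(q-q.mean(0),full_matrices=False);nv=vt[2]*np.sign(vt[2,2]);c=q.mean(0);q=q[abs((q-c)@nv)<.004]
    print("board",len(q),c,"n",nv,"tilt",np.arccos(nv[2]),"downslope yaw",np.degrees(np.arctan2(nv[1],nv[0])))
    # red ring: red near pin
    m=ok&(X>.5)&(X<.72)&(Y>-.12)&(Y<.14)&((H<8)|(H>172))&(S>120)&(Z>.04)
    nn,l,st,ce=cv2.connectedComponentsWithStats(m.astype(np.uint8))
    for i in range(1,nn):
        if st[i,4]>5: print("red",st[i,4],ce[i],C[l==i].mean(0))
    # reference: collar green / contact
    m=ok&(X>.4)&(X<.55)&(Y>-.37)&(Y<-.2)&(Z>.06)
    print("contact",m.sum(),C[m].mean(0),C[m].max(0),C[m].min(0))
    m=ok&(X>.4)&(X<.55)&(Y>-.37)&(Y<-.2)&(abs(Z-.045)<.004)
    print("reftop",m.sum(),cv2.minAreaRect((C[m][:,:2]*1000).astype(np.float32)))
    u0=[(280,180,100,90),(180,100,90,90)][n=="side"]
    x,y,w,h=u0; cv2.imwrite(f"pics/c_{n}.png",cv2.resize(p["color"][y:y+h,x:x+w,::-1],None,fx=4,fy=4,interpolation=cv2.INTER_CUBIC))
    x,y,w,h=[(200,150,90,70),(235,165,90,80)][n=="side"]; cv2.imwrite(f"pics/b_{n}.png",cv2.resize(p["color"][y:y+h,x:x+w,::-1],(360,300),interpolation=cv2.INTER_CUBIC))
a,b=cv2.imread("pics/c_scene.png"),cv2.imread("pics/b_scene.png");c=cv2.imread("pics/b_side.png")
cv2.imwrite("pics/d.png",np.hstack([cv2.resize(a,(400,360)),cv2.resize(c,(400,360))]))
E
```

```text
scene yellow 357 zmax 0.19311886923567773 topmean [0.4636 0.2004 0.1912] [0.0278 0.0318 0.0078] n 85 ((461.9092102050781, 198.888671875), (24.977291107177734, 25.292827606201172), 30.15851593017578)
scene yellow 435 zmax 0.1929139442235245 topmean [0.4541 0.2844 0.1909] [0.0296 0.0294 0.007 ] n 102 ((452.1241455078125, 283.00933837890625), (27.018041610717773, 24.90460205078125), 73.53239440917969)
scene yellow 382 zmax 0.15609156171444757 topmean [0.5335 0.2625 0.1541] [0.0213 0.0207 0.007 ] n 74 ((532.279296875, 260.58538818359375), (20.874492645263672, 20.52381134033203), 87.36455535888672)
scene yellow 194 zmax 0.11468779219156333 topmean [0.459  0.2892 0.1115] [0.0201 0.0259 0.0094] n 35 ((459.6695556640625, 288.0451965332031), (14.266463279724121, 29.383380889892578), 30.737821578979492)
scene yellow 44 zmax 0.09465573573449222 topmean [0.5363 0.2662 0.0915] [0.0171 0.0195 0.0075] n 26 ((536.7125244140625, 264.8087158203125), (12.666346549987793, 24.07859230041504), 43.64696502685547)
stand 477 ((531.4407958984375, 260.6418151855469), (63.879356384277344, 62.17121124267578), 89
[... 672 characters left out ...]
237 0.0068] n 26 ((528.95166015625, 256.1939392089844), (18.208240509033203, 23.54065704345703), 3.0133347511291504)
stand 196 ((528.6551513671875, 257.3440246582031), (67.31324005126953, 59.27272415161133), 89.36508178710938)
board 1275 [ 0.5913 -0.0062  0.0796] n [-0.3371 -0.0569  0.9398] tilt 0.3488519069171043 downslope yaw -170.42466183592157
red 7 [270.8571 191.    ] [0.5881 0.0276 0.0823]
red 9 [266.8889 192.1111] [0.5781 0.0309 0.0777]
red 7 [288.8571 193.8571] [ 0.6267 -0.0082  0.0941]
contact 70 [ 0.4784 -0.2928  0.0654] [ 0.4876 -0.2823  0.0689] [ 0.4692 -0.3007  0.0604]
reftop 737 ((478.513427734375, -291.5875244140625), (70.49754333496094, 71.70744323730469), 3.3054161071777344)
```

View pics/d.png

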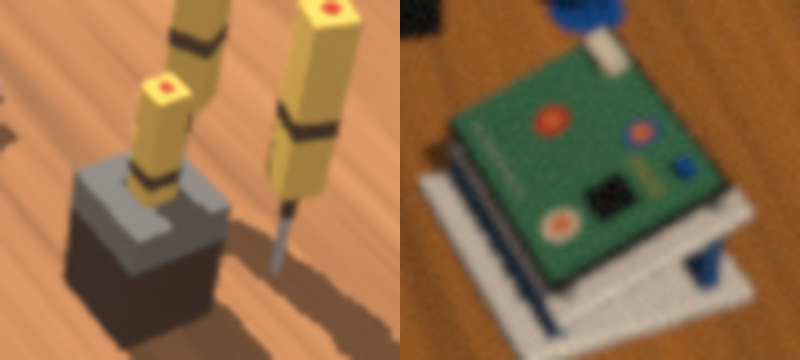

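The crops confirm it: the smallest probe stands in the stand at about (0.531, 0.259) with yaw about 0, and the red ring is at the left of the board. I'm moving above the probe, rising first.

>>> move_arm(offset=[[-3.5, -1.2, -2], [-3.5, -1.2, -2], [-3.5, -1.2, -2], [-3.5, -1.2, -2], [-3.5, -1.2, -2]], twist=[[0, 0, 0], [0, 0, 0], [0, 0, 0], [0, 0, 0], [0, 0, 0]], grip=[1, 1, 1, 1, 1], force=40)

```text
time: 2.9
ee_pos: [0.317, 0.4122, 0.3178]
tcp_rot: [180.0, 0.0, 162.3]
wrist_force: [0.7, 0.1, -0.1]
opening: 0.0854
grasp_force: 0.0
```

>>> move_arm(offset=[[-4.5, -1.5, 0], [-4.5, -1.5, 0], [-4.5, -1.5, 0], [-4.5, -1.5, 0], [-4, -1.2, 0]], twist=[[0, 0, 0], [0, 0, 0], [0, 0, 0], [0, 0, 0], [0, 0, 0]], grip=[1, 1, 1, 1, 1])

```text
time: 3.4
ee_pos: [0.5052, 0.2759, 0.317]
tcp_rot: [180.0, 0.0, 162.2]
wrist_force: [-0.5, 1.1, 0.0]
opening: 0.0856
grasp_force: 0.0
```

>>> move_arm(offset=[[0, 0, 0], [0, 0, 0], [0, 0, 0], [0, 0, 0]], twist=[[0, 0, -0.14], [0, 0, -0.14], [0, 0, 0], [0, 0, 0]], grip=[1, 1, 1, 1])

```text
time: 3.8
ee_pos: [0.5036, 0.2777, 0.3169]
tcp_rot: [-180.0, 0.0, 178.1]
wrist_force: [-0.8, -0.6, -0.0]
opening: 0.0855
grasp_force: 0.0
```

```bash
cat > w.py <<'E'
from h import *
np.set_printoptions(precision=4,suppress=True)
o=bot.get_obs();p=shot("wrist");print(o["time"],o["ee_pos"],o["tcp_rot"],o["q"]);save(p,"w1")
t,r=pose(o);C=cloud(p);hsv=cv2.cvtColor(p["color"],cv2.COLOR_RGB2HSV)
H,S,V=[hsv[...,i].astype(int) for i in range(3)];Z=C[...,2];ok=p["depth"]>0
m=ok&(H>18)&(H<35)&(S>100)&(Z>.148)&(Z<.165)
n,l,st,ce=cv2.connectedComponentsWithStats(m.astype(np.uint8))
for i in range(1,n):
    if st[i,4]>60:
        q=C[l==i];a=cv2.minAreaRect((q[:,:2]*1000).astype(np.float32));print("top",st[i,4],ce[i],a,q.mean(0))
m=ok&(abs(Z-.085)<.005)&(C[...,0]>.45)
if m.sum()>50: print("stand",m.sum(),cv2.minAreaRect((C[m][:,:2]*1000).astype(np.float32)))
E
python3 w.py
```

```text
3.8 [0.5036 0.2777 0.3169] [-179.999     0.0009  178.0657] [ 28.8799  12.5338  30.0437 107.5097  -0.0013  30.8142]
top 80 [191.2625 131.45  ] ((455.3758850097656, 207.36325073242188), (24.345195770263672, 2.380125045776367), 24.24337387084961) [0.4557 0.2078 0.1567]
top 262 [242.0038 195.2328] ((531.13232421875, 258.9004821777344), (18.845317840576172, 19.845535278320312), 87.90814971923828) [0.5302 0.2591 0.1549]
stand 3544 ((553.9009399414062, 105.41864776611328), (131.72000122070312, 379.36309814453125), 19.000749588012695)
```

View pics/w1.png

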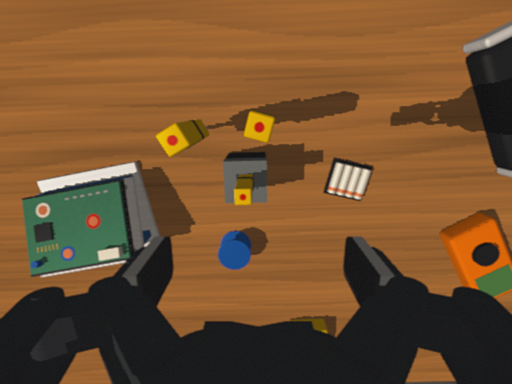

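The wrist view shows the probe top at (242,195), the stand around it, and the decoys at (175,140) and (260,127). The grasp target is (0.531, 0.259) and the yaw is already aligned, so I'm descending.

>>> move_arm(offset=[[-2.8, -1.75, 0], [0, 0, 0], [0, 0, 4.5], [0, 0, 4.5], [0, 0, 4]], twist=[[0, 0, 0], [0, 0, 0], [0, 0, 0], [0, 0, 0], [0, 0, 0]], grip=[1, 1, 1, 1, 1])

```text
time: 4.35
ee_pos: [0.5304, 0.2596, 0.1849]
tcp_rot: [180.0, -0.0, 178.2]
wrist_force: [0.4, 1.0, 0.3]
opening: 0.0855
grasp_force: 0.0
```

>>> move_arm(offset=[[0, 0, 2.5], [0, 0, 2.6], [0, 0, 0], [0, 0, 0]], twist=[[0, 0, 0], [0, 0, 0], [0, 0, 0], [0, 0, 0]], grip=[1, 1, 1, 1])

```text
time: 4.75
ee_pos: [0.5307, 0.2596, 0.1366]
tcp_rot: [180.0, -0.0, 178.2]
wrist_force: [0.1, 1.3, 1.1]
opening: 0.0855
grasp_force: 0.0
```

>>> move_arm(offset=[[0, 0, 0], [0, 0, 0], [0, 0, 0], [0, 0, 0], [0, 0, 0]], twist=[[0, 0, 0], [0, 0, 0], [0, 0, 0], [0, 0, 0], [0, 0, 0]], grip=[0.1, 0.1, 0.1, 0.1, 0.1], force=40)

```text
time: 5.25
ee_pos: [0.5313, 0.2594, 0.1365]
tcp_rot: [180.0, 0.0, 178.3]
wrist_force: [0.1, 1.1, 1.5]
opening: 0.0186
grasp_force: 39.0
```

>>> move_arm(offset=[[0, 0, 0], [0, 0, 0], [0, 0, 0], [0, 0, 0]], twist=[[0, 0, 0], [0, 0, 0], [0, 0, 0], [0, 0, 0]], grip=[0.1, 0.1, 0.1, 0.1])

```text
time: 5.65
ee_pos: [0.5313, 0.2594, 0.1364]
tcp_rot: [180.0, 0.0, 178.3]
wrist_force: [-0.1, 0.1, 5.1]
opening: 0.0181
grasp_force: 39.5
```

>>> move_arm(offset=[[0, 0, -2], [0, 0, -3], [0, 0, -4], [0, 0, -4], [0, 0, -3]], twist=[[0, 0, 0], [0, 0, 0], [0, 0, 0], [0, 0, 0], [0, 0, 0]], grip=[0.1, 0.1, 0.1, 0.1, 0.1])

```text
time: 6.15
ee_pos: [0.531, 0.2593, 0.2979]
tcp_rot: [180.0, 0.0, 178.3]
wrist_force: [0.5, 0.4, -0.0]
opening: 0.0183
grasp_force: 39.3
```

>>> move_arm(offset=[[0, 0, -2], [0, 0, 0], [0, 0, 0], [0, 0, 0]], twist=[[0, 0, 0], [0, 0, 0], [0, 0, 0], [0, 0, 0]], grip=[0.1, 0.1, 0.1, 0.1])

```text
time: 6.55
ee_pos: [0.5309, 0.2592, 0.314]
tcp_rot: [-179.9, -0.1, 178.3]
wrist_force: [-0.5, 0.6, -1.2]
opening: 0.0185
grasp_force: 39.3
```

```bash
python3 - <<'E'
from h import *
np.set_printoptions(precision=4,suppress=True)
o=bot.get_obs();p=shot("wrist");print(o["time"],o["ee_pos"],o["tcp_rot"],o["q"]);save(p,"w2")
s=shot("scene");print(world(s,(0,0))[:0])
for n,q in (("w",p),("s",s)):
    for t in("probe_tip","red_pad","reference_top"):
        for r in finder.pinpoint(q,t)[:4]: print(n,t,r["position"],round(r["p"],2),world(q,r["position"]))
x,y,w,h=270,100,120,120
cv2.imwrite("pics/g.png",np.hstack([cv2.resize(p["color"],(480,360)),cv2.resize(s["color"][y:y+h,x:x+w],(320,360))])[:,:,::-1])
E
```

```text
6.55 [0.5309 0.2592 0.314 ] [-179.9281   -0.132   178.2915] [ 26.0271  14.9845  32.655  107.8208  -0.0022  27.7356]
[]
w probe_tip [255.8, 179.5] 0.94 [0.5544 0.2561 0.0877]
w red_pad [101.1, 203.6] 0.61 [0.5854 0.0328 0.0789]
s probe_tip [321.2, 192.4] 0.97 [0.3908 0.0913 0.0021]
s red_pad [245.4, 181.4] 0.62 [0.5931 0.0473 0.0817]
s reference_top [226.1, 118.2] 0.42 [ 0.4856 -0.2855  0.0568]
```

View pics/g.png

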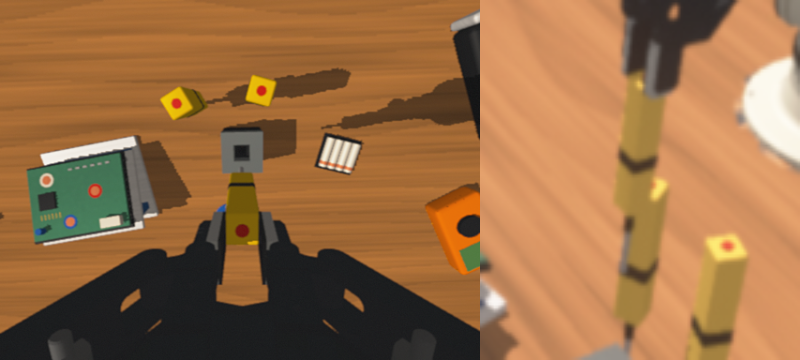

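The probe hangs straight in the fingers and is clear of the stand, whose pocket is empty. I'm carrying it over to the reference at about (0.480, -0.2875).

>>> move_arm(offset=[[0.2, -3, 0], [0.3, -4.8, 0], [0.3, -4.8, 0], [0.3, -4.8, 0], [0.3, -4.8, 0]], twist=[[0, 0, 0], [0, 0, 0], [0, 0, 0], [0, 0, 0], [0, 0, 0]], grip=[0.1, 0.1, 0.1, 0.1, 0.1])

```text
time: 7.45
ee_pos: [0.5099, 0.0362, 0.316]
tcp_rot: [180.0, 0.0, 178.3]
wrist_force: [0.9, 0.5, -0.6]
opening: 0.0184
grasp_force: 39.3
```

>>> move_arm(offset=[[0.3, -4.8, 0], [0.3, -4.8, 0], [0.3, -4.8, 0], [0.3, -4.8, 0], [0.3, -4.8, 0]], twist=[[0, 0, 0], [0, 0, 0], [0, 0, 0], [0, 0, 0], [0, 0, 0]], grip=[0.1, 0.1, 0.1, 0.1, 0.1])

```text
time: 7.95
ee_pos: [0.4877, -0.2035, 0.3161]
tcp_rot: [-180.0, 0.0, 178.3]
wrist_force: [0.5, 0.9, -0.8]
opening: 0.0187
grasp_force: 39.3
```

>>> move_arm(offset=[[0.3, -4.8, 0], [0.2, -3.8, 0], [0, 0, 0], [0, 0, 0], [0, 0, 0]], twist=[[0, 0, 0], [0, 0, 0], [0, 0, 0], [0, 0, 0], [0, 0, 0]], grip=[0.1, 0.1, 0.1, 0.1, 0.1])

```text
time: 8.45
ee_pos: [0.4809, -0.2867, 0.316]
tcp_rot: [180.0, 0.0, 178.3]
wrist_force: [0.3, 0.1, -0.4]
opening: 0.0185
grasp_force: 39.4
```

```bash
cat > t.py <<'E'
from h import *
np.set_printoptions(precision=4,suppress=True)
o=bot.get_obs();p=shot("wrist");t,r=pose(o);print(o["time"],t,o["tcp_rot"],o["wrist_force"],o["q"],o["grasp_force"]);save(p,"w3")
s=shot("side");c=shot("scene");zt=t[2]-.131
for n,q in (("w",p),("side",s),("scene",c)):
    for a in finder.pinpoint(q,"probe_tip")[:2]: print(n,"tip",a["position"],round(a["p"],2),world(q,a["position"],z=zt))
    for k in("reference_top","red_pad"):
        for a in finder.pinpoint(q,k)[:2]: print(n,k,a["position"],round(a["p"],2),world(q,a["position"]),world(q,a["position"],z=.065))
    C=cloud(q)
    m=(q["depth"]>0)&(C[...,0]>.42)&(C[...,0]<.54)&(C[...,1]>-.36)&(C[...,1]<-.21)
    for z,d in((.045,.004),):
        b=C[m&(abs(C[...,2]-z)<d)]
        if len(b)>50: print(n,"blk",len(b),cv2.minAreaRect((b[:,:2]*1000).astype(np.float32)))
    hsv=cv2.cvtColor(q["color"],cv2.COLOR_RGB2HSV).astype(int)
    g=m&(hsv[...,0]>40)&(hsv[...,0]<90)&(hsv[...,1]>80)&(C[...,2]>.04)
    if g.sum()>10: print(n,"collar",g.sum(),cv2.minEnclosingCircle((C[g][:,:2]*1000).astype(np.float32)))
x,y=190,70
cv2.imwrite("pics/h.png",np.hstack([cv2.resize(p["color"],(480,360)),cv2.resize(s["color"][200:340,200:320],(310,360))])[:,:,::-1])
E
python3 t.py
```

```text
8.45 [ 0.4809 -0.2867  0.316 ] [179.9897   0.0096 178.3189] [ 0.3036  0.0515 -0.3568] [-30.8143  10.1837  27.1911 107.004    0.0137 -29.1332] 39.418954253196716
w tip [258.9, 181.9] 0.96 [ 0.4845 -0.2851  0.185 ]
w reference_top [254.1, 159.9] 0.6 [ 0.4819 -0.2914  0.0657] [ 0.482  -0.2914  0.065 ]
w red_pad [475.9, 224.6] 0.69 [0.5854 0.0323 0.0793] [0.5917 0.0438 0.065 ]
w blk 1688 ((480.3621520996094, -290.8150634765625), (70.04871368408203, 69.85314178466797), 3.7011783123016357)
w collar 377 ((480.3669738769531, -289.696044921875), 19.995513916015625)
side tip [215.2, 184.0] 0.77 [ 0.4324 -0.0354  0.185 ]
side tip [260.6, 259.4] 0.76 [ 0.4782 -0.2829  0.185 ]
side reference_top [258.9, 315.6] 0.52 [ 0.4689 -0.3127  0.0456] [ 0.4655 -0.3252  0.065 ]
side reference_top [262.7, 302.8] 0.51 [ 0.4807 -0.2975  0.065 ] [ 0.4807 -0.2975  0.065 ]
side red_pad [268.6, 190.8] 0.69 [ 0.4717 -0.343   0.4062] [0.5884 0.0497 0.065 ]
side red_pad [259.9, 260.7] 0.5 [ 0.5177 -0.133   0.0009] [ 0.5032 -0.1862  0.065 ]
side blk 731 ((478.319580078125, -291.026611328125), (70.59447479248047, 72.58132934570312), 3.5456416606903076)
side collar 166 ((479.07879638671875, -311.42144775390625), 41.278358459472656)
scene tip [347.0, 248.0] 0.72 [0.5858 0.4068 0.185 ]
scene tip [223.0, 80.6] 0.6 [ 0.4947 -0.279   0.185 ]
scene reference_top [225.7, 115.0] 0.54 [ 0.4808 -0.298   0.0604] [ 0.4842 -0.2907  0.065 ]
scene red_pad [246.8, 180.8] 0.89 [0.5872 0.0433 0.0786] [0.579  0.0279 0.065 ]
scene blk 209 ((480.1055908203125, -286.5125427246094), (71.22027587890625, 73.94792175292969), 3.823748826980591)
scene collar 32 ((481.4692077636719, -286.35186767578125), 17.93114471435547)
```

View pics/h.png

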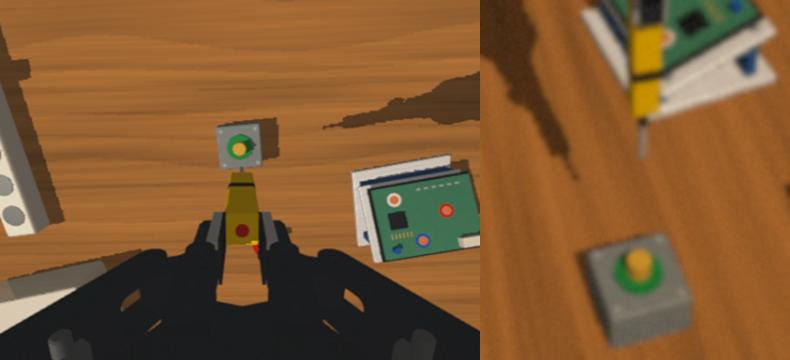

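The tip is almost over the brass contact: wrist tip at (259,182), contact at (254,160) farther below. I'm correcting by (-1, -4) mm and descending to about 8 mm above the contact.

>>> move_arm(offset=[[0.1, -0.4, 2], [0, 0, 3], [0, 0, 3], [0, 0, 2], [0, 0, 1.2]], twist=[[0, 0, 0], [0, 0, 0], [0, 0, 0], [0, 0, 0], [0, 0, 0]], grip=[0.1, 0.1, 0.1, 0.1, 0.1])

```text
time: 9.55
ee_pos: [0.4791, -0.2911, 0.202]
tcp_rot: [179.9, -0.1, 178.3]
wrist_force: [-0.2, -0.4, -0.5]
opening: 0.0182
grasp_force: 39.4
```

>>> move_arm(offset=[[0, 0, 0], [0, 0, 0]], twist=[[0, 0, 0], [0, 0, 0]], grip=[0.1, 0.1])

```text
time: 9.75
ee_pos: [0.4798, -0.2915, 0.2048]
tcp_rot: [-180.0, 0.0, 178.3]
wrist_force: [1.0, 0.7, -0.2]
opening: 0.0183
grasp_force: 39.4
```

```bash
python3 t.py | grep -v -e red -e blk; python3 -c "
import cv2;a=cv2.imread('pics/h.png');b=cv2.imread('pics/w3.png')
cv2.imwrite('pics/i.png',cv2.hconcat([cv2.resize(b[130:230,200:320],(432,360)),a[:,480:]]))"
```

```text
9.75 [ 0.4798 -0.2915  0.2048] [-179.9736    0.0435  178.291 ] [ 1.0177  0.7311 -0.1906] [-31.2767   6.2653  10.1258  93.8097  -0.0015 -29.5677] 39.4205904006958
w tip [257.5, 176.0] 0.64 [ 0.4773 -0.2912  0.0738]
w reference_top [256.4, 178.1] 0.69 [ 0.4811 -0.2925  0.0667] [ 0.4815 -0.2925  0.065 ]
w collar 558 ((476.47119140625, -270.8800048828125), 39.348731994628906)
side tip [215.0, 185.1] 0.9 [0.4483 0.0976 0.0738]
side tip [262.8, 297.2] 0.74 [ 0.4827 -0.2903  0.0738]
side reference_top [259.9, 302.1] 0.44 [ 0.4755 -0.2944  0.0649] [ 0.4755 -0.2944  0.065 ]
side reference_top [276.0, 219.2] 0.2 [ 0.4957 -0.3116  0.3141] [ 0.5769 -0.0633  0.065 ]
side collar 152 ((479.71539306640625, -312.8027038574219), 38.399627685546875)
scene tip [226.8, 111.9] 0.73 [ 0.4796 -0.292   0.0738]
scene tip [348.7, 246.6] 0.64 [0.5006 0.3296 0.0738]
scene reference_top [228.0, 117.0] 0.4 [ 0.4807 -0.2821  0.0615] [ 0.4833 -0.2765  0.065 ]
scene collar 32 ((481.0155944824219, -287.8514404296875), 17.944637298583984)
```

View pics/i.png

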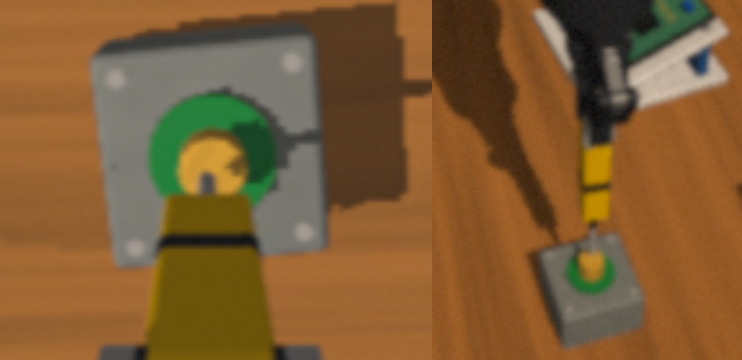

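The tip is centred on the brass contact in both views, about 9 mm above it. I'm pressing in small steps.

>>> move_arm(offset=[[0, 0, 0.3], [0, 0, 0.3], [0, 0, 0.3], [0, 0, 0.2], [0, 0, 0]], twist=[[0, 0, 0], [0, 0, 0], [0, 0, 0], [0, 0, 0], [0, 0, 0]], grip=[0.1, 0.1, 0.1, 0.1, 0.1])

```text
time: 10.85
ee_pos: [0.4797, -0.2914, 0.1928]
tcp_rot: [-180.0, 0.0, 178.3]
wrist_force: [1.1, 0.3, 2.8]
opening: 0.0181
grasp_force: 39.7
```

>>> move_arm(offset=[[0, 0, 0.1], [0, 0, 0.1], [0, 0, 0]], twist=[[0, 0, 0], [0, 0, 0], [0, 0, 0]], grip=[0.1, 0.1, 0.1])

```text
time: 11.15
ee_pos: [0.4797, -0.2914, 0.191]
tcp_rot: [-180.0, 0.0, 178.3]
wrist_force: [-0.7, 1.1, 4.1]
opening: 0.0182
grasp_force: 39.9
```

>>> move_arm(offset=[[0, 0, 0], [0, 0, 0], [0, 0, 0], [0, 0, 0], [0, 0, 0]], twist=[[0, 0, 0], [0, 0, 0], [0, 0, 0], [0, 0, 0], [0, 0, 0]], grip=[0.1, 0.1, 0.1, 0.1, 0.1])

```text
time: 11.65
ee_pos: [0.4797, -0.2914, 0.1909]
tcp_rot: [-180.0, 0.0, 178.3]
wrist_force: [-0.5, 0.3, 2.6]
opening: 0.0182
grasp_force: 39.9
```

>>> move_arm(offset=[[0, 0, 0], [0, 0, 0], [0, 0, 0], [0, 0, 0], [0, 0, 0]], twist=[[0, 0, 0], [0, 0, 0], [0, 0, 0], [0, 0, 0], [0, 0, 0]], grip=[0.1, 0.1, 0.1, 0.1, 0.1])

```text
time: 12.15
ee_pos: [0.4797, -0.2914, 0.1909]
tcp_rot: [180.0, -0.0, 178.3]
wrist_force: [-0.7, 0.2, 2.8]
opening: 0.018
grasp_force: 39.9
```

>>> move_arm(offset=[[0, 0, -1], [0, 0, -3], [0, 0, -4], [0, 0, -4], [0, 0, -1]], twist=[[0, 0, 0], [0, 0, 0], [0, 0, 0], [0, 0, 0], [0, 0, 0]], grip=[0.1, 0.1, 0.1, 0.1, 0.1])

```text
time: 12.65
ee_pos: [0.4798, -0.2915, 0.3256]
tcp_rot: [-179.9, 0.2, 178.3]
wrist_force: [0.5, -1.3, -0.3]
opening: 0.018
grasp_force: 39.4
```

```bash
cat > b.py <<'E'
from h import *
np.set_printoptions(precision=4,suppress=True)
import sys
o=bot.get_obs();t,r=pose(o);print(o["time"],t,o["tcp_rot"],o["q"])
n=np.array([-.338,-.056,.9395]);n/=np.linalg.norm(n)
pad=np.array([.5850,.0325,.0795])
h=float(sys.argv[1]);tcp=pad+n*(h+.131)
# smallest turn taking tool z to -n, keep yaw otherwise
ax=np.cross(r[:,2],-n);a=np.arcsin(np.linalg.norm(ax));rv=ax/np.linalg.norm(ax)*a if a>1e-6 else ax
print("target tcp",tcp,"twist(tool)",r.T@rv,"offset cm in current tool axes",r.T@(tcp-t)*100,"after twist",(R.from_rotvec(rv).as_matrix()@r).T@(tcp-t)*100)
E
python3 b.py .05
```

```text
12.65 [ 0.4798 -0.2915  0.3256] [-179.8602    0.2489  178.2945] [-31.2747  10.6564  28.8689 107.927    0.0012 -29.5689]
target tcp [0.5238 0.0224 0.2495] twist(tool) [-0.0697 -0.3388 -0.    ] offset cm in current tool axes [-3.4288 31.5172  7.5433] after twist [-0.3604 30.8858 10.3888]
```

>>> move_arm(offset=[[-0.4, 3, 0], [-0.5, 4.8, 0], [-0.5, 4.8, 0], [-0.5, 4.8, 0], [-0.5, 4.8, 0]], twist=[[0, 0, 0], [0, 0, 0], [0, 0, 0], [0, 0, 0], [0, 0, 0]], grip=[0.1, 0.1, 0.1, 0.1, 0.1])

```text
time: 13.15
ee_pos: [0.51, -0.0684, 0.3211]
tcp_rot: [180.0, -0.0, 178.3]
wrist_force: [0.8, -0.9, -0.7]
opening: 0.0183
grasp_force: 39.5
```

>>> move_arm(offset=[[-0.5, 4.8, 0], [-0.5, 4.5, 0], [0, 0, 0], [0, 0, 0], [0, 0, 0]], twist=[[0, 0, 0], [0, 0, 0], [-0.023, -0.113, 0], [-0.023, -0.113, 0], [-0.023, -0.113, 0]], grip=[0.1, 0.1, 0.1, 0.1, 0.1])

```text
time: 13.65
ee_pos: [0.5234, 0.0233, 0.3209]
tcp_rot: [175.8, 19.6, 177.7]
wrist_force: [-1.0, -0.2, 0.2]
opening: 0.018
grasp_force: 39.5
```

>>> move_arm(offset=[[0, 0, 0], [0, 0, 0]], twist=[[0, 0, 0], [0, 0, 0]], grip=[0.1, 0.1])

```text
time: 13.85
ee_pos: [0.5221, 0.0223, 0.3218]
tcp_rot: [175.9, 19.4, 177.6]
wrist_force: [-0.0, -0.2, -1.1]
opening: 0.0182
grasp_force: 39.5
```

```bash
python3 b.py .02
```

```text
13.85 [0.5221 0.0223 0.3218] [175.9024  19.4095 177.5781] [  0.7014 -16.0022  -0.2531  86.1556   3.0547   2.9499]
target tcp [0.534  0.024  0.2214] twist(tool) [ 0.0012 -0.0041  0.    ] offset cm in current tool axes [ 2.2286 -0.4858  9.8516] after twist [ 2.2686 -0.4737  9.8431]
```

>>> move_arm(offset=[[2.2, -0.5, 2.5], [0, 0, 3], [0, 0, 2.5], [0, 0, 1.8], [0, 0, 0]], twist=[[0, 0, 0], [0, 0, 0], [0, 0, 0], [0, 0, 0], [0, 0, 0]], grip=[0.1, 0.1, 0.1, 0.1, 0.1])

```text
time: 14.35
ee_pos: [0.5352, 0.0241, 0.2182]
tcp_rot: [175.9, 19.0, 177.6]
wrist_force: [-0.6, 0.0, -0.4]
opening: 0.0183
grasp_force: 39.5
```

>>> move_arm(offset=[[0, 0, 0], [0, 0, 0]], twist=[[0, 0, 0], [0, 0, 0]], grip=[0.1, 0.1])

```text
time: 14.55
ee_pos: [0.5356, 0.024, 0.2225]
tcp_rot: [175.9, 19.4, 177.6]
wrist_force: [-0.3, -0.0, -0.4]
opening: 0.0182
grasp_force: 39.5
```

```bash
python3 b.py 0; python3 - <<'E'
from h import *
np.set_printoptions(precision=4,suppress=True)
o=bot.get_obs();t,r=pose(o);tip=t+r[:,2]*.131;print("tip fk",tip,tip+r[:,2]*.02)
P=[shot(n) for n in("wrist","side","scene")]
for n,q in zip("wsc",P):
    c=q["T"];k=c[:3,:3].T@(tip-c[:3,3]);print(n,"fk tip px",k[:2]/k[2]*q["f"]+[q["cx"],q["cy"]])
    k=c[:3,:3].T@(np.array([.585,.0325,.0795])-c[:3,3]);print(n,"pad px",k[:2]/k[2]*q["f"]+[q["cx"],q["cy"]])
    for t in("probe_tip","red_pad"):
        for a in finder.pinpoint(q,t)[:2]: print(n,t,a["position"],round(a["p"],2))
w,s,c=[q["color"] for q in P]
cv2.imwrite("pics/j.png",np.hstack([cv2.resize(x,(260,260),interpolation=cv2.INTER_CUBIC) for x in(w[120:240,190:310],s[150:230,230:310],c[130:210,205:285])])[:,:,::-1])
E
```

```text
14.55 [0.5356 0.024  0.2225] [175.8884  19.4475 177.5882] [  0.8863 -17.5932 -12.7727  75.1796   3.0079   3.1141]
target tcp [0.5407 0.0252 0.2026] twist(tool) [ 0.0015 -0.0034 -0.    ] offset cm in current tool axes [ 0.1905 -0.0095  2.0532] after twist [ 0.1975 -0.0064  2.0525]
tip fk [0.5795 0.0316 0.0993] [0.5862 0.0327 0.0805]
w fk tip px [257.2796 178.4102]
w pad px [257.0382 172.7673]
w probe_tip [257.1, 178.5] 0.8
w probe_tip [397.5, 26.1] 0.75
w red_pad [259.0, 170.8] 0.63
w red_pad [255.1, 177.4] 0.31
s fk tip px [267.5275 185.6358]
s pad px [269.2258 190.8314]
s probe_tip [213.6, 181.7] 0.9
s probe_tip [205.4, 169.3] 0.51
s red_pad [269.5, 192.6] 0.85
c fk tip px [247.3668 170.5138]
c pad px [245.5299 177.8479]
c probe_tip [349.4, 246.7] 0.96
c probe_tip [244.5, 170.3] 0.86
c red_pad [246.7, 180.3] 0.78
```

View pics/j.png

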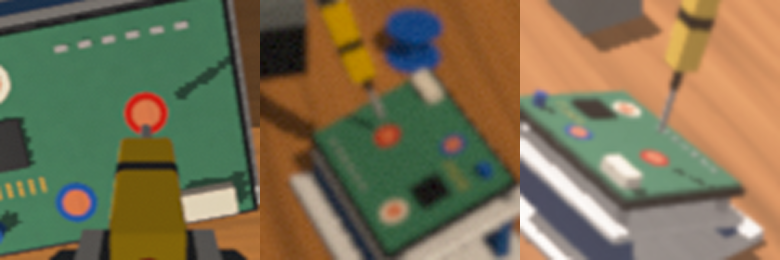

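In all three views the tip points at the red-ringed pad. The wrist shows the ring at about (257,172), against a predicted pad position of (257,173). I'm descending the 20 mm to contact and pressing.

>>> move_arm(offset=[[0.15, 0, 0.6], [0, 0, 0.5], [0, 0, 0.5], [0, 0, 0.3], [0, 0, 0]], twist=[[0, 0, 0], [0, 0, 0], [0, 0, 0], [0, 0, 0], [0, 0, 0]], grip=[0.1, 0.1, 0.1, 0.1, 0.1])

```text
time: 15.5
ee_pos: [0.5398, 0.0252, 0.2018]
tcp_rot: [175.9, 19.3, 177.6]
wrist_force: [0.4, -0.1, -0.7]
opening: 0.0183
grasp_force: 39.5
```

>>> move_arm(offset=[[0, 0, 0.2], [0, 0, 0.2], [0, 0, 0], [0, 0, 0]], twist=[[0, 0, 0], [0, 0, 0], [0, 0, 0], [0, 0, 0]], grip=[0.1, 0.1, 0.1, 0.1])

```text
time: 15.9
ee_pos: [0.5413, 0.0254, 0.1992]
tcp_rot: [175.9, 19.4, 177.6]
wrist_force: [-0.6, 0.2, 1.0]
opening: 0.0184
grasp_force: 39.8
```

```bash
python3 b.py 0; python3 -c "
from h import *
for i in range(5):
    o=bot.get_obs();t,r=pose(o);print(o['wrist_force'],o['wrist_force']@-r[:,2]);viewer.camera('wrist')"
```

```text
15.9 [0.5413 0.0254 0.1992] [175.8863  19.437  177.5874] [  1.056  -17.2207 -15.078   72.5037   2.9534   3.2751]
target tcp [0.5407 0.0252 0.2026] twist(tool) [ 0.0016 -0.0036  0.    ] offset cm in current tool axes [-0.0552 -0.0027 -0.3366] after twist [-0.0564 -0.0032 -0.3364]
[-0.59899034  0.19528356  0.96978551] 1.1013367986600882
[-0.37006972 -0.66275436  1.21811551] 1.3078099637591574
[-2.08807776 -0.46818865  2.60460181] 3.175566846790215
[-0.00875879 -0.32213383  1.56469057] 1.4932730026797678
[-1.2223319  -0.50813546  0.88242257] 1.268203369570521
```

>>> move_arm(offset=[[0, 0, 0.1], [0, 0, 0.1], [0, 0, 0], [0, 0, 0], [0, 0, 0]], twist=[[0, 0, 0], [0, 0, 0], [0, 0, 0], [0, 0, 0], [0, 0, 0]], grip=[0.1, 0.1, 0.1, 0.1, 0.1])

```text
time: 16.65
ee_pos: [0.5419, 0.0255, 0.1971]
tcp_rot: [175.9, 19.4, 177.6]
wrist_force: [-1.5, 0.2, 3.0]
opening: 0.0183
grasp_force: 39.9
```

```bash
python3 b.py 0; python3 -c "
from h import *
f=[]
for i in range(10):
    o=bot.get_obs();t,r=pose(o);f.append(o['wrist_force']@-r[:,2]);p=viewer.camera('wrist')
print(np.mean(f),np.std(f));s=viewer.camera('side')
cv2.imwrite('pics/k.png',np.hstack([cv2.resize(x,(380,380),interpolation=cv2.INTER_CUBIC) for x in(p['color'][120:240,190:310],s['color'][150:230,230:310])])[:,:,::-1])"
```

```text
16.65 [0.5419 0.0255 0.1971] [175.8874  19.414  177.5888] [  1.0684 -17.146  -15.2483  72.2813   2.9499   3.2859]
target tcp [0.5407 0.0252 0.2026] twist(tool) [ 0.0016 -0.004  -0.    ] offset cm in current tool axes [-0.0703 -0.0005 -0.5552] after twist [-0.0725 -0.0013 -0.5549]
2.550865853058985 0.33393637173879975
```

View pics/k.png

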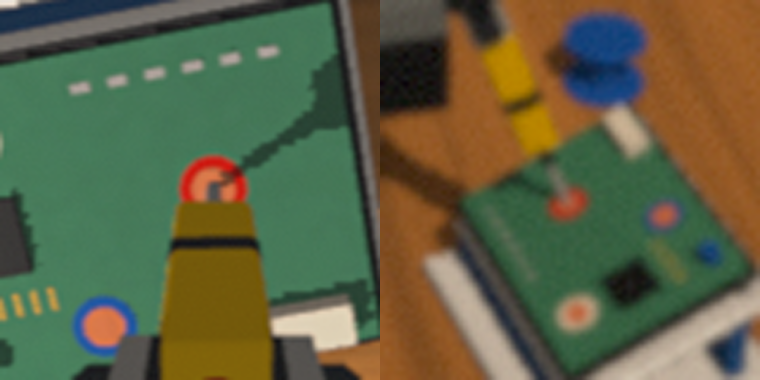

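The tip is on the red-ringed pad in both views and meets its own shadow there. The push is about 3 N and steady, so I'm handing in.

```bash
python3 -c "
from workcell import bot;print(bot.job_done())"
```

```text
the job is handed in; nothing more can be done
None
```

Job handed in: I lifted the smallest probe and pressed it upright on the brass contact with about 3–4 N for over a second. It finished still gripped, square to the board, with its tip on the red-ringed pad at about 3 N; the judge's result was not shown.

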